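Set the lathe's click-stop five clicks from its end stop

TASK

The round knob on top of the blue lathe-stop unit sets its stop rod in fine clicks, and the scale has worn off. Turn the knob anticlockwise (seen from above) until it comes up firmly but gently against its end stop, without forcing it, then turn it clockwise exactly five clicks, never going past the fifth, and let go of it. Leave the caliper, the turned wooden piece and the chuck key where they lie.

Things in the scene. Friction and masses are not known exactly. Their poses are not given: they have to be found in the camera images.
- stop_unit: The blue cast housing, fixed to the bench: 130 x 160 x 55 mm (x, y, z) on a flange 150 x 200 x 12 mm. Origin at the centre of its underside; z up; the stop rod comes out of its -x face. The knob stands on the middle of its top.
- knob_center (a point): Centre of the knob, on its vertical axis, half-way up, 79 mm above the bench; the point belongs to the housing and does not show the knob's turning. A black fluted round knob with no pointer, 44 mm across, its grip 34 mm tall, from 61 to 95 mm above the bench, 6 mm clear of the housing's top. It starts in one of clicks 1 to 4 from the end (which is not known).
- knob_top (a point): Middle of the knob's top face, 95 mm above the bench (fixed point). Clicks are 0.24 rad apart. The knob drives the click wheel inside through a springy core, about 1.6 Nm/rad: it winds up some 0.15 rad, to 0.2 to 0.25 Nm, before the wheel jumps to the next click; the torque on the knob then falls at once by about 0.27 Nm, to near zero.
- rod_tip (a point): The outer end of the steel stop rod, 12 mm thick, 30 mm above the bench. The point lies at x = -105 mm in the housing's frame at click zero and moves out (to the housing's -x) 0.25 mm with each clockwise click.
- end_stop: The end stop: a small steel pin hidden in the housing, origin on the knob's axis 32 mm above the bench. The click wheel's lug meets it 20 mm from the axis, 0.03 rad anticlockwise of click zero: no jump comes there and the torque rises past 0.25 Nm. 0.33 to 0.42 Nm on the knob is firm and safe; the pin stands 25 N (about 0.5 Nm). Let go, the wheel settles in click zero; count from it.
- caliper: Bystander: steel caliper lying flat, 190 mm long, jaws 50 mm to one side, 8 mm thick. Origin under its middle, x along its length. Leave alone.
- spindle: Bystander: a turned wooden piece standing upright, 56 mm across, 82 mm tall. Origin at the centre of its foot. Leave alone.
- chuck_key: Bystander: a dark steel T-shaped chuck key lying flat, 79 mm long, 90 mm across its T, 16 mm thick. Origin under the middle of its T, x along its shank. Leave alone.

How it is judged (in metres and radians):
On the way:
1. the knob is turned anticlockwise up against its end stop (contact force between end_stop and anything else above 1 N and x of rod_tip in the frame of stop_unit above -0.1051 m), for 0.1 s.
At the end, for the whole second after the job is handed in: The click wheel rests in the fifth click from its end stop (stop rod 1.25 mm out from zero, within 0.1 mm), the knob is let go, and the bystanders lie where they were (x of rod_tip in the frame of stop_unit between -0.10635 and -0.10615 m and distance of each of caliper, spindle, chuck_key from where it was at the start of the episode below 0.015 m); the robot touches nothing.
It fails at once if the end stop is forced: over 25 N on it (contact force between end_stop and anything else above 25 N).
It fails at once if the knob is turned past the fifth click (x of rod_tip in the frame of stop_unit below -0.1064 m).
It fails at once if the caliper is moved by more than 15 mm (distance of caliper from where it was at the start of the episode above 0.015 m).
It fails at once if the spindle is moved by more than 15 mm (distance of spindle from where it was at the start of the episode above 0.015 m).
It fails at once if the chuck key is moved by more than 15 mm (distance of chuck_key from where it was at the start of the episode above 0.015 m).
It also fails if it takes over 72 s, if anything falls off the work surface, if the arm or the gripper's body presses on something with over 40 N, if the wrist force passes 120 N, or if a joint passes its speed limit or range.

ROBOT

A 6-joint arm with a two-finger parallel gripper is mounted at the origin on the work surface. World frame = base frame: x ahead of the robot, y to its left, z up, the work surface at z = 0. Lengths are in mm, angles in rad, forces in N, time in s.
With the tool pointing down it reaches from about 400 to 925 mm from the base axis. Payload 12.5 kg.
Tool frame: the origin (TCP) lies at the centre of the arm's flange, where the gripper is bolted on; the fingertips stand 190 mm ahead of it and the grasp point (between the pads) lies env.grip_point_offset ahead of it (env.grip_point_offset is the distance from the TCP to the grasp point, in mm); z points along the fingers, x is the direction in which the jaws open and shut, and the axes are right-handed (so a half turn about z gives the same grasp; the last joint's range is limited). The gripper opens to 95 mm and grips with 3 to 60 N. Pads are 20 mm wide; open, the fingers measure 119 mm over their backs; the gripper's body (75 mm by 180 mm) begins 59 mm behind the grasp point.
Start: joints at [-1.392, 0.491, 1.559, -0, 1.092, -0.106], TCP at [175.623, -599.818, 404.761] pointing down, gripper open.
Joint ranges: [-3.1, 3.1], [-0.84, 2.19], [0.05, 2.79], [-1.13, 4.28], [0.06, 2.93], [-2.69, 2.69]. Speed limits (rad/s): [2.22, 2.22, 2.79, 3.14, 3.14, 3.14].

INTERFACE

Orientations are given as [roll, pitch, yaw] about the fixed x, y, z axes, in that order (R = Rz(yaw) Ry(pitch) Rx(roll)).
In Python, from cell import state, read_camera, camera_model, job_done, env gives the robot as it stands.
- The arm moves only by the tool arm_command, never from a script. Its argument "steps" is a list of rows, each a list of 6 numbers: the shift along the tool's x, y, z in cm, then the turn, a rotation vector about the tool's x, y, z in degrees. In form: [[dx, dy, dz, rx, ry, rz], ...]. A call has 1 to 12 rows; each row is the pose to reach, as a shift and turn from the pose commanded when the call began, along the tool's axes at that moment; what a row does not reach only later rows make up. A row lasts 1/12 s, in which the tool goes at most 41.7 mm and 7.16 degrees, less where a joint would pass 70% of its speed; a pose out of reach is approached as far as the arm can. A call with a gripper value outside its range is refused whole. "jaw" is the finger opening in cm, from 0 to 9.51, set as the call begins (left out, the last holds). The fingers move at their own pace and stop on an object; the grip force is fixed at half the most. Time passes only in rows, so rows that repeat a pose let the fingers close. It gives the time, the measured TCP pose, the force and the opening at its end, in the units of the state.
- state(): the state, without advancing time (a new reading comes with each control period).
- read_camera(name): name is "side" or "top" or "wrist"; returns the picture (420x560x3 uint8, red, green, blue); there is no depth.
- camera_model(name): a dict with "K" (3x3 intrinsics, pixels), "k1" (the pictures are not rectified: a ray, as slopes to the right and down, at radius r is drawn at 1 + k1 r^2 times it, then the intrinsics apply), "xyz" and "rotation" of the camera in the world. Camera axes: x right, y up, looking along -z (the intrinsics and any distortion apply to the point x, -y, -z); pixel columns grow to the right and rows downward; lengths in mm; the calibration is good to about 2 mm. A picture is of the moment at which its call begins: read the wrist's pose just before it. camera_model takes no time and is no camera call; for the wrist camera it gives the pose at the moment of the call.
- job_done(): hands the job in, once; it reports no verdict.
The state is a dict: "t": time; "joints": joint angles; "qvel": joint speeds; "tau": joint torques, N m; "eef_pos": TCP position; "tcp_rot": TCP orientation; "ft_force": force on the tool from outside, world axes, zero at the start; "moment": the same for the moment, N m; "opening": opening from 0.0 (shut) to 1.0 (fully open).
Only numpy, scipy, OpenCV 4.12 (cv2) and the standard library are available. Lean on these libraries where they do the work, as an engineer would, in place of code of your own. Each camera call takes 0.05 s, during which the arm holds its last target. There are 200 camera calls.

## Working session

There is one attempt and no reset: what is moved stays moved. The work goes in short steps, Python scripts to look and compute and a tool call to move; the robot and the scene stay as the last step left them, time stands still between calls to the robot, and variables do not carry over. Pictures are saved under pics/ and viewed, about 8 in all and at most 12, crops included, and the job is handed in when it is done.

Besides the shell and the picture viewer there is one more tool, called as name(argument=value, ...), one argument or row to a line, values as JSON. arm_command: Moves the arm, as the interface text tells. Its arguments: {"type":"object","properties":{"steps":{"type":"array"},"jaw":{"type":"number"}},"required":["steps"]}

```bash
mkdir -p pics; ls
python3 - <<'E'
from cell import *
import cv2,numpy as np
print(state(),env.grip_point_offset)
a=read_camera("top");b=read_camera("wrist")
cv2.imwrite("pics/top.png",a[:,:,::-1]);cv2.imwrite("pics/wrist.png",b[:,:,::-1])
for n in("top","wrist","side"):print(n,camera_model(n))
E
```

```text
pics
{'t': 0.0, 'joints': array([-1.39161320e+00,  4.91562757e-01,  1.55946417e+00, -2.07012791e-05,
        1.09169442e+00, -1.05592629e-01]), 'qvel': array([-1.11014802e-03,  2.51585194e-05, -1.42869012e-03, -2.03318740e-03,
       -4.87020107e-04, -1.72610008e-03]), 'tau': array([ 7.32027784e-04, -6.12633848e+01, -2.58179533e+01,  6.92996965e-02,
        4.82486759e-02, -1.01674470e-04]), 'eef_pos': array([ 175.60712439, -599.7844636 ,  404.15457185]), 'tcp_rot': array([-3.14149195e+00,  1.12434031e-03, -1.28601096e+00]), 'ft_force': array([ 0.12714782, -0.27671063,  0.05310674]), 'moment': array([-0.00325912, -0.00755437, -0.04040173]), 'opening': 0.9983867978933333} 171.3
top {'K': array([[529.11573198,   0.        , 278.07836545],
       [  0.        , 529.11573198, 202.82366336],
       [  0.        ,   0.        ,   1.        ]]), 'k1': -0.03849193483532842, 'xyz': array([ 448.81451049,   67.10467725, 1034.2688926 ]), 'rotation': array([ 1.47501079e-01, -9.94502484e-05, -1.57243165e+00])}
wrist {'K': array([[298.85948348,   0.        , 278.7813908 ],
       [  0.        , 298.85948348, 210.74437373],
       [  0.        ,   0.        ,   1.        ]]), 'k1': -0.03789712606292019, 'xyz': array([ 242.60586395, -579.62132574,  384.92277797]), 'rotation': array([-0.25316423,  0.00144946, -1.28670056])}
side {'K': array([[479.90560902,   0.        , 280.44748867],
       [  0.        , 479.90560902, 211.70708132],
       [  0.        ,   0.        ,   1.        ]]), 'k1': -0.12497295669006851, 'xyz': array([236.97014317, 628.50110031, 657.09799737]), 'rotation': array([ 0.8575183 ,  0.02035809, -2.60107225])}
```

View pics/top.png

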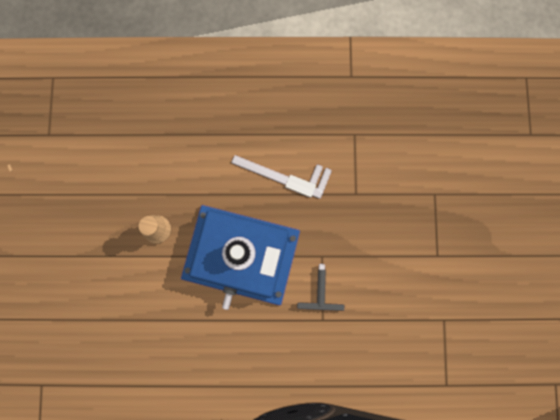

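The top view shows the blue unit at about (240,255) with the knob at about (239,252), the rod pointing down at (228,300), the caliper at (285,177), the spindle at (153,230) and the chuck key at (321,290).

```bash
cat > h.py <<'E'
from cell import *
import cv2,numpy as np
from scipy.spatial.transform import Rotation as R
def ray(n,px,z,c=None):
    c=c or camera_model(n)
    d=np.array([c['k1'],0,0,0,0])
    u=cv2.undistortPoints(np.array([[px]],float),c['K'],d)[0,0]
    v=R.from_euler('xyz',c['rotation']).apply([u[0],-u[1],-1])
    return c['xyz']+v*(z-c['xyz'][2])/v[2]
E
python3 - <<'E'
from h import *
for p,z in(((239,252),95),((228,306),30),((321,290),8),((153,230),80),((201,208),55),((299,231),55),((282,304),12),((182,280),12),((322,196),8)):print(p,z,ray("top",p,z).round(1))
a=cv2.imread("pics/top.png")[190:330,160:350];cv2.imwrite("pics/crop.png",cv2.resize(a,None,fx=4,fy=4,interpolation=2))
E
```

```text
(239, 252) 95 [500.4 136.1  95. ]
(228, 306) 30 [403.3 160.6  30. ]
(321, 290) 8 [432.3 -15.2   8. ]
(153, 230) 80 [541.1 293.7  80. ]
(201, 208) 55 [584.8 210.9  55. ]
(299, 231) 55 [541.4  28.   55. ]
(282, 304) 12 [406.2  59.6  12. ]
(182, 280) 12 [451.5 251.1  12. ]
(322, 196) 8 [614.7 -19.6   8. ]
```

View pics/crop.png

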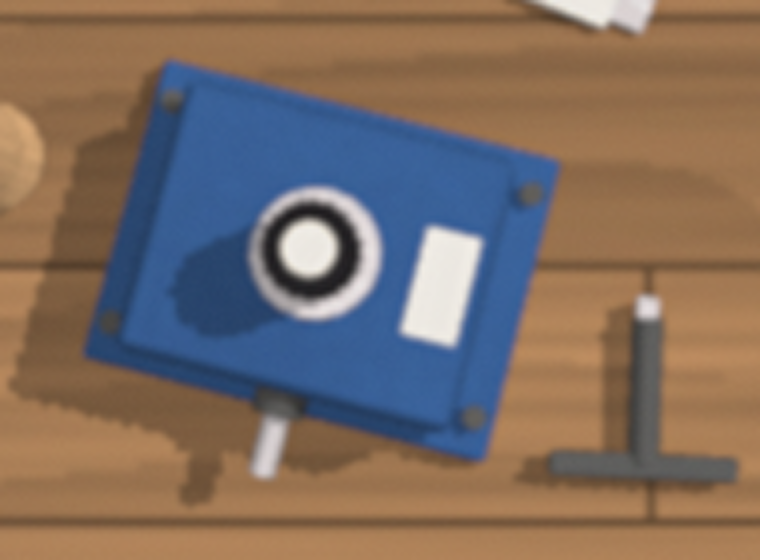

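```bash
cat >> h.py <<'E'
def row(xyz,yaw,p=None,r=None):
    s=state(); p=s['eef_pos'] if p is None else p; r=s['tcp_rot'] if r is None else r
    A=R.from_euler('xyz',r);B=R.from_euler('xyz',[np.pi,0,yaw])
    return np.r_[A.inv().apply(np.array(xyz)-p)/10,(A.inv()*B).as_rotvec(degrees=True)].round(2)
E
python3 - <<'E'
from h import *
print(ray("top",(237.4,252.1),95))
w=np.array([440,-300,400]);print(row(w,-1.0)); print(row([500,137,400],-0.4,w,[np.pi,0,-1.0]))
E
```

```text
[500.25496171 138.97386514  95.        ]
[-2.134e+01 -3.380e+01  4.500e-01 -1.000e-02  5.000e-02 -1.638e+01]
[-33.53 -28.66  -0.     0.     0.   -34.38]
```

arm_command(
  steps=[
    [-10.7,-17,0,0,0,-8],
    [-10.7,-17,0,0,0,-8],
    [-10.7,-17,0,0,0,-8],
    [-21.3,-33.8,0,0,0,-16.4],
    [-21.3,-33.8,0,0,0,-16.4],
    [-21.3,-33.8,0,0,0,-16.4],
    [-21.3,-33.8,0,0,0,-16.4],
    [-21.3,-33.8,0,0,0,-16.4],
    [-21.3,-33.8,0,0,0,-16.4],
    [-21.3,-33.8,0,0,0,-16.4],
    [-21.3,-33.8,0,0,0,-16.4],
    [-21.3,-33.8,0,0,0,-16.4],
  ],
  jaw=9.5,
)

```text
t: 1.1
eef_pos: [440.8, -299.4, 404.5]
tcp_rot: [3.141, 0.0, -0.997]
ft_force: [-1.0, -0.0, -0.2]
opening: 0.999
```

arm_command(
  steps=[
    [-33.5,-28.7,0,0,0,-34.4],
    [-33.5,-28.7,0,0,0,-34.4],
    [-33.5,-28.7,0,0,0,-34.4],
    [-33.5,-28.7,0,0,0,-34.4],
    [-33.5,-28.7,0,0,0,-34.4],
    [-33.5,-28.7,0,0,0,-34.4],
    [-33.5,-28.7,0,0,0,-34.4],
    [-33.5,-28.7,0,0,0,-34.4],
    [-33.5,-28.7,0,0,0,-34.4],
    [-33.5,-28.7,0,0,0,-34.4],
    [-33.5,-28.7,0,0,0,-34.4],
    [-33.5,-28.7,0,0,0,-34.4],
  ],
)

```text
t: 2.1
eef_pos: [501.0, 139.0, 404.5]
tcp_rot: [-3.141, 0.0, -0.397]
ft_force: [0.1, 0.1, 0.2]
opening: 0.997
```

Run:
```python
from h import *
s=state();print(s)
c=camera_model("wrist");b=read_camera("wrist");cv2.imwrite("pics/w2.png",b[:,:,::-1]);print(c)
print(row([500,139,400],-0.4))
```

```text
{'t': 2.1, 'joints': array([1.43565397e-01, 3.42564778e-01, 1.81412064e+00, 3.93292739e-04,
       9.84727729e-01, 5.40468594e-01]), 'qvel': array([-0.07265185, -0.01649856,  0.03443801, -0.01792393, -0.00650729,
       -0.08227564]), 'tau': array([  2.49087162, -48.59433174, -24.82621193,   0.20242032,
         0.06576444,   0.86506538]), 'eef_pos': array([501.00691535, 139.0376148 , 404.4683985 ]), 'tcp_rot': array([-3.14121932e+00,  1.47205878e-05, -3.97120691e-01]), 'ft_force': array([0.12716081, 0.14687203, 0.16801925]), 'moment': array([-0.05897966, -0.13221302, -0.00459753]), 'opening': 0.997131094551798}
{'K': array([[298.85948348,   0.        , 278.7813908 ],
       [  0.        , 298.85948348, 210.74437373],
       [  0.        ,   0.        ,   1.        ]]), 'k1': -0.03789712606292019, 'xyz': array([527.60407459, 204.39469378, 385.18801837]), 'rotation': array([-0.25287306, -0.00045613, -0.39784438])}
[-0.14 -0.12  0.44  0.02  0.01  0.15]
```

View pics/w2.png

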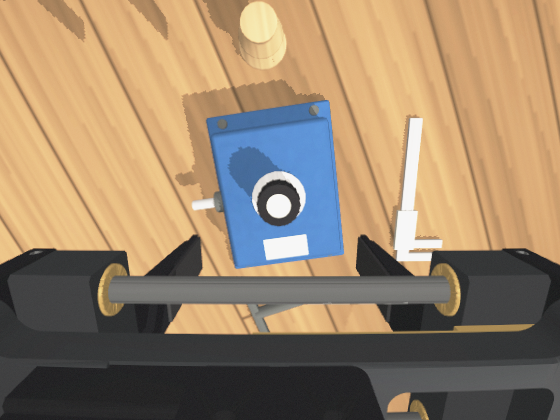

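The wrist view shows the white cap on the knob at about (279,206). The fingers straddle it, and the spindle and caliper are well clear.

Run:
```python
from h import *
p=ray("wrist",(279,206),95);print(p)
q=(p+ray("top",(237.4,252.1),95))/2;print(q)
print(row([q[0],q[1],252.5],-0.4))
```

```text
[500.40056464 137.77382442  95.        ]
[500.32776317 138.37384478  95.        ]
[-8.000e-02 -8.000e-02  1.519e+01  2.000e-02  1.000e-02  1.500e-01]
```

arm_command(
  steps=[
    [-0.1,-0.1,4,0,0,0],
    [-0.1,-0.1,8,0,0,0],
    [-0.1,-0.1,12,0,0,0],
    [-0.1,-0.1,14,0,0,0],
    [-0.1,-0.1,15.2,0,0,0],
    [-0.1,-0.1,15.2,0,0,0],
    [-0.1,-0.1,15.2,0,0,0],
    [-0.1,-0.1,15.2,0,0,0],
  ],
)

```text
t: 2.82
eef_pos: [500.4, 136.9, 253.6]
tcp_rot: [-3.141, -0.001, -0.401]
ft_force: [0.7, -0.6, -0.2]
opening: 0.999
```

```bash
cat > m.py <<'E'
from h import *
s=state();print(s['t'],s['eef_pos'].round(2),'yaw',s['tcp_rot'][2].round(4),'F',s['ft_force'].round(2),'M',s['moment'].round(3),s['opening'].round(3),'j6',s['joints'][5].round(3))
E
python3 m.py
```

```text
Traceback (most recent call last):
  File "m.py", line 2, in <module>
    s=state();print(s['t'],s['eef_pos'].round(2),'yaw',s['tcp_rot'][2].round(4),'F',s['ft_force'].round(2),'M',s['moment'].round(3),s['opening'].round(3),'j6',s['joints'][5].round(3))
                                                                                                                                    ^^^^^^^^^^^^^^^^^^
AttributeError: 'float' object has no attribute 'round'
```

arm_command(
  steps=[
    [0,0,0,0,0,0],
    [0,0,0,0,0,0],
    [0,0,0,0,0,0],
    [0,0,0,0,0,0],
    [0,0,0,0,0,0],
    [0,0,0,0,0,0],
    [0,0,0,0,0,0],
    [0,0,0,0,0,0],
    [0,0,0,0,0,0],
    [0,0,0,0,0,0],
    [0,0,0,0,0,0],
    [0,0,0,0,0,0],
  ],
  jaw=3.5,
)

```text
t: 3.82
eef_pos: [500.0, 137.9, 252.7]
tcp_rot: [3.141, 0.0, -0.399]
ft_force: [-1.2, 0.9, 0.4]
opening: 0.458
```

```bash
python3 m.py
```

```text
Traceback (most recent call last):
  File "m.py", line 2, in <module>
    s=state();print(s['t'],s['eef_pos'].round(2),'yaw',s['tcp_rot'][2].round(4),'F',s['ft_force'].round(2),'M',s['moment'].round(3),s['opening'].round(3),'j6',s['joints'][5].round(3))
                                                                                                                                    ^^^^^^^^^^^^^^^^^^
AttributeError: 'float' object has no attribute 'round'
```

```bash
sed -i "s/s\['opening'\].round(3)/round(s['opening'],3)/" m.py; python3 m.py
```

```text
3.8167 [500.   137.87 252.68] yaw -0.3994 F [-1.22  0.88  0.42] M [0.129 0.098 0.062] 0.458 j6 0.541
```

arm_command(
  steps=[
    [0,0,0,0,0,-1.5],
    [0,0,0,0,0,-3],
    [0,0,0,0,0,-4],
    [0,0,0,0,0,-4],
    [0,0,0,0,0,-4],
    [0,0,0,0,0,-4],
  ],
)

```text
t: 4.32
eef_pos: [500.1, 137.8, 252.7]
tcp_rot: [-3.142, -0.0, -0.33]
ft_force: [0.6, 0.8, 0.4]
opening: 0.461
```

```bash
python3 m.py
```

```text
4.3167 [500.07 137.84 252.69] yaw -0.3303 F [0.6  0.8  0.38] M [ 0.042 -0.205 -0.088] 0.461 j6 0.472
```

```bash
cat > m.py <<'E'
from h import *
L=[]
for i in range(4):
    s=state();L.append([s['moment'][2],s['tau'][5],s['tcp_rot'][2]]);
    if i<3: read_camera("wrist")
L=np.array(L);print(round(s['t'],2),'Mz',L[:,0].round(3),'mean',L[:,0].mean().round(3),'tau6',L[:,1].mean().round(3),'yaw',L[:,2].mean().round(4))
E
python3 m.py
```

```text
4.47 Mz [-0.088 -0.03  -0.055 -0.122] mean -0.074 tau6 -0.082 yaw -0.3301
```

arm_command(
  steps=[
    [0,0,0,0,0,-1.5],
    [0,0,0,0,0,-3],
    [0,0,0,0,0,-4],
    [0,0,0,0,0,-4],
    [0,0,0,0,0,-4],
    [0,0,0,0,0,-4],
  ],
)

```text
t: 4.97
eef_pos: [500.1, 137.8, 252.7]
tcp_rot: [-3.142, -0.0, -0.261]
ft_force: [1.8, -0.3, -0.6]
opening: 0.459
```

```bash
python3 m.py
```

```text
5.12 Mz [-0.139 -0.14  -0.153 -0.189] mean -0.155 tau6 -0.178 yaw -0.2603
```

arm_command(
  steps=[
    [0,0,0,0,0,-1.5],
    [0,0,0,0,0,-3],
    [0,0,0,0,0,-4],
    [0,0,0,0,0,-4],
    [0,0,0,0,0,-4],
    [0,0,0,0,0,-4],
  ],
)

```text
t: 5.62
eef_pos: [500.2, 137.8, 252.7]
tcp_rot: [-3.142, -0.001, -0.191]
ft_force: [4.7, -0.1, -1.8]
opening: 0.456
```

```bash
python3 m.py
```

```text
5.77 Mz [-0.294 -0.266 -0.26  -0.262] mean -0.271 tau6 -0.275 yaw -0.1905
```

arm_command(
  steps=[
    [0,0,0,0,0,-1],
    [0,0,0,0,0,-2],
    [0,0,0,0,0,-3],
    [0,0,0,0,0,-3],
    [0,0,0,0,0,-3],
    [0,0,0,0,0,-3],
  ],
)

```text
t: 6.27
eef_pos: [500.2, 137.8, 252.8]
tcp_rot: [3.142, -0.001, -0.137]
ft_force: [5.2, -1.6, -3.0]
opening: 0.455
```

```bash
python3 m.py
```

```text
6.42 Mz [-0.022 -0.009 -0.079 -0.079] mean -0.047 tau6 -0.039 yaw -0.1372
```

arm_command(
  steps=[
    [0,0,0,0,0,-1.5],
    [0,0,0,0,0,-3],
    [0,0,0,0,0,-4.5],
    [0,0,0,0,0,-6],
    [0,0,0,0,0,-7.5],
    [0,0,0,0,0,-9],
    [0,0,0,0,0,-10],
    [0,0,0,0,0,-10],
    [0,0,0,0,0,-10],
    [0,0,0,0,0,-10],
  ],
)

```text
t: 7.25
eef_pos: [500.4, 137.9, 252.8]
tcp_rot: [3.141, -0.002, 0.038]
ft_force: [6.8, -1.6, -3.4]
opening: 0.459
```

```bash
python3 m.py
```

```text
7.4 Mz [0.038 0.052 0.066 0.068] mean 0.056 tau6 0.045 yaw 0.0375
```

arm_command(
  steps=[
    [0,0,0,0,0,-1.5],
    [0,0,0,0,0,-3],
    [0,0,0,0,0,-4.5],
    [0,0,0,0,0,-6],
    [0,0,0,0,0,-7.5],
    [0,0,0,0,0,-9],
    [0,0,0,0,0,-10.5],
    [0,0,0,0,0,-11.5],
    [0,0,0,0,0,-11.5],
    [0,0,0,0,0,-11.5],
    [0,0,0,0,0,-11.5],
  ],
)

```text
t: 8.32
eef_pos: [500.7, 137.9, 252.8]
tcp_rot: [3.141, -0.002, 0.238]
ft_force: [7.9, -0.0, -5.9]
opening: 0.46
```

```bash
python3 m.py
```

```text
8.47 Mz [-0.23  -0.207 -0.184 -0.191] mean -0.203 tau6 -0.201 yaw 0.2375
```

arm_command(
  steps=[
    [0,0,0,0,0,-1],
    [0,0,0,0,0,-2],
    [0,0,0,0,0,-3],
    [0,0,0,0,0,-3],
    [0,0,0,0,0,-3],
    [0,0,0,0,0,-3],
  ],
)

```text
t: 8.97
eef_pos: [500.8, 137.9, 252.8]
tcp_rot: [3.141, -0.003, 0.29]
ft_force: [8.6, -0.9, -6.3]
opening: 0.454
```

```bash
python3 m.py
```

```text
9.12 Mz [-0.264 -0.257 -0.267 -0.235] mean -0.256 tau6 -0.276 yaw 0.2897
```

arm_command(
  steps=[
    [0,0,0,0,0,-0.7],
    [0,0,0,0,0,-1.4],
    [0,0,0,0,0,-2],
    [0,0,0,0,0,-2],
    [0,0,0,0,0,-2],
    [0,0,0,0,0,-2],
  ],
)

```text
t: 9.62
eef_pos: [500.7, 137.9, 252.8]
tcp_rot: [3.141, -0.003, 0.325]
ft_force: [9.0, -0.7, -5.7]
opening: 0.458
```

```bash
python3 m.py
```

```text
9.77 Mz [-0.284 -0.222 -0.308 -0.29 ] mean -0.276 tau6 -0.296 yaw 0.3245
```

arm_command(
  steps=[
    [0,0,0,0,0,-0.7],
    [0,0,0,0,0,-1.4],
    [0,0,0,0,0,-2],
    [0,0,0,0,0,-2],
    [0,0,0,0,0,-2],
    [0,0,0,0,0,-2],
  ],
)

```text
t: 10.27
eef_pos: [500.8, 137.9, 252.8]
tcp_rot: [3.141, -0.003, 0.359]
ft_force: [8.5, -0.2, -6.8]
opening: 0.462
```

```bash
python3 m.py
```

```text
10.42 Mz [-0.363 -0.357 -0.338 -0.293] mean -0.338 tau6 -0.347 yaw 0.3593
```

arm_command(
  steps=[
    [0,0,0,0,0,-0.6],
    [0,0,0,0,0,-1.2],
    [0,0,0,0,0,-1.2],
    [0,0,0,0,0,-1.2],
    [0,0,0,0,0,-1.2],
  ],
)

```text
t: 10.83
eef_pos: [500.8, 137.9, 252.8]
tcp_rot: [3.141, -0.003, 0.38]
ft_force: [8.5, -0.5, -5.3]
opening: 0.454
```

```bash
python3 m.py
```

```text
10.98 Mz [-0.377 -0.412 -0.376 -0.322] mean -0.372 tau6 -0.377 yaw 0.3801
```

arm_command(
  steps=[
    [0,0,0,0,0,2],
    [0,0,0,0,0,4],
    [0,0,0,0,0,6],
    [0,0,0,0,0,8],
    [0,0,0,0,0,10],
    [0,0,0,0,0,12],
    [0,0,0,0,0,14],
    [0,0,0,0,0,14],
    [0,0,0,0,0,14],
    [0,0,0,0,0,14],
  ],
)

```text
t: 11.82
eef_pos: [500.6, 137.9, 252.8]
tcp_rot: [3.141, -0.002, 0.137]
ft_force: [7.5, -0.7, -5.2]
opening: 0.458
```

```bash
python3 m.py
```

```text
11.97 Mz [-0.058 -0.051 -0.065 -0.092] mean -0.066 tau6 -0.046 yaw 0.1367
```

arm_command(
  steps=[
    [0,0,0,0,0,0],
    [0,0,0,0,0,0],
    [0,0,0,0,0,0],
    [0,0,0,0,0,0],
    [0,0,0,0,0,0],
    [0,0,0,0,0,0],
  ],
  jaw=6,
)

```text
t: 12.47
eef_pos: [499.9, 137.9, 252.7]
tcp_rot: [3.142, 0.0, 0.137]
ft_force: [0.3, -0.3, -0.3]
opening: 0.63
```

```bash
python3 m.py; python3 -c "
from h import *;s=state();print(s['eef_pos'],s['ft_force'],s['opening'])"
```

```text
12.62 Mz [ 0.008 -0.041 -0.009  0.008] mean -0.009 tau6 -0.0 yaw 0.1365
[499.98850324 137.84186565 252.68818177] [ 0.04819455 -0.15728165 -0.33786323] 0.6353299915640188
```

arm_command(
  steps=[
    [0.1,0,0,0,0,0],
    [0.1,0,0,0,0,0],
    [0.1,0,0,0,0,0],
  ],
)

```text
t: 12.87
eef_pos: [501.1, 138.0, 252.7]
tcp_rot: [3.142, 0.0, 0.136]
ft_force: [0.7, -0.3, -0.4]
opening: 0.633
```

arm_command(
  steps=[
    [0,0,0,0,0,0],
    [0,0,0,0,0,0],
    [0,0,0,0,0,0],
    [0,0,0,0,0,0],
    [0,0,0,0,0,0],
    [0,0,0,0,0,0],
    [0,0,0,0,0,0],
    [0,0,0,0,0,0],
  ],
  jaw=3.5,
)

```text
t: 13.53
eef_pos: [501.0, 138.0, 252.7]
tcp_rot: [3.141, -0.0, 0.136]
ft_force: [-0.3, 0.3, -1.1]
opening: 0.46
```

```bash
python3 m.py
```

```text
13.68 Mz [-0.01  -0.018 -0.011 -0.063] mean -0.025 tau6 -0.018 yaw 0.1364
```

arm_command(
  steps=[
    [0,0,0,0,0,1.5],
    [0,0,0,0,0,3],
    [0,0,0,0,0,4.5],
    [0,0,0,0,0,6],
    [0,0,0,0,0,7],
    [0,0,0,0,0,7],
    [0,0,0,0,0,7],
    [0,0,0,0,0,7],
  ],
)

```text
t: 14.35
eef_pos: [500.9, 138.0, 252.7]
tcp_rot: [3.141, 0.0, 0.015]
ft_force: [-1.1, 0.6, 0.7]
opening: 0.459
```

```bash
python3 m.py
```

```text
14.5 Mz [0.095 0.179 0.153 0.12 ] mean 0.137 tau6 0.135 yaw 0.0148
```

arm_command(
  steps=[
    [0,0,0,0,0,1],
    [0,0,0,0,0,2],
    [0,0,0,0,0,3],
    [0,0,0,0,0,3],
    [0,0,0,0,0,3],
    [0,0,0,0,0,3],
  ],
)

```text
t: 15.0
eef_pos: [500.9, 138.0, 252.7]
tcp_rot: [3.141, 0.001, -0.038]
ft_force: [-4.6, 0.4, 3.5]
opening: 0.46
```

```bash
python3 m.py
```

```text
15.15 Mz [0.192 0.18  0.23  0.205] mean 0.202 tau6 0.22 yaw -0.0379
```

arm_command(
  steps=[
    [0,0,0,0,0,0.8],
    [0,0,0,0,0,1.6],
    [0,0,0,0,0,2.5],
    [0,0,0,0,0,2.5],
    [0,0,0,0,0,2.5],
    [0,0,0,0,0,2.5],
  ],
)

```text
t: 15.65
eef_pos: [500.8, 138.0, 252.6]
tcp_rot: [3.141, 0.001, -0.082]
ft_force: [-5.1, 0.4, 3.8]
opening: 0.457
```

```bash
python3 m.py
```

```text
15.8 Mz [0.256 0.333 0.273 0.247] mean 0.277 tau6 0.279 yaw -0.0825
```

arm_command(
  steps=[
    [0,0,0,0,0,0.7],
    [0,0,0,0,0,1.5],
    [0,0,0,0,0,1.5],
    [0,0,0,0,0,1.5],
    [0,0,0,0,0,1.5],
  ],
)

```text
t: 16.22
eef_pos: [500.9, 138.0, 252.7]
tcp_rot: [3.142, 0.001, -0.109]
ft_force: [-5.3, -0.3, 4.6]
opening: 0.457
```

```bash
python3 m.py
```

```text
16.37 Mz [ 0.037 -0.014 -0.004 -0.026] mean -0.002 tau6 -0.008 yaw -0.1093
```

arm_command(
  steps=[
    [0,0,0,0,0,1.5],
    [0,0,0,0,0,3],
    [0,0,0,0,0,4.5],
    [0,0,0,0,0,6],
    [0,0,0,0,0,7.5],
    [0,0,0,0,0,9],
    [0,0,0,0,0,10.5],
    [0,0,0,0,0,11],
    [0,0,0,0,0,11],
    [0,0,0,0,0,11],
  ],
)

```text
t: 17.2
eef_pos: [500.6, 138.1, 252.6]
tcp_rot: [3.141, 0.001, -0.301]
ft_force: [-8.3, 1.1, 5.0]
opening: 0.455
```

```bash
python3 m.py
```

```text
17.35 Mz [0.16  0.218 0.22  0.147] mean 0.186 tau6 0.219 yaw -0.3008
```

arm_command(
  steps=[
    [0,0,0,0,0,0.7],
    [0,0,0,0,0,1.5],
    [0,0,0,0,0,2.2],
    [0,0,0,0,0,2.8],
    [0,0,0,0,0,2.8],
    [0,0,0,0,0,2.8],
  ],
)

```text
t: 17.85
eef_pos: [500.6, 138.0, 252.7]
tcp_rot: [3.141, 0.002, -0.35]
ft_force: [-6.9, 2.3, 6.0]
opening: 0.455
```

```bash
python3 m.py
```

```text
18.0 Mz [-0.063 -0.001  0.038 -0.012] mean -0.009 tau6 0.008 yaw -0.3503
```

Second jump felt: the torque went 0.22 → 0. On to the third, same pattern.

arm_command(
  steps=[
    [0,0,0,0,0,1.5],
    [0,0,0,0,0,3],
    [0,0,0,0,0,4.5],
    [0,0,0,0,0,6],
    [0,0,0,0,0,7.5],
    [0,0,0,0,0,9],
    [0,0,0,0,0,10.5],
    [0,0,0,0,0,11],
    [0,0,0,0,0,11],
    [0,0,0,0,0,11],
  ],
)

```text
t: 18.83
eef_pos: [500.4, 138.2, 252.6]
tcp_rot: [3.14, 0.002, -0.542]
ft_force: [-8.3, 3.5, 6.9]
opening: 0.459
```

```bash
python3 m.py
```

```text
18.98 Mz [0.276 0.264 0.27  0.312] mean 0.28 tau6 0.273 yaw -0.5417
```

arm_command(
  steps=[
    [0,0,0,0,0,0.7],
    [0,0,0,0,0,1.5],
    [0,0,0,0,0,2.2],
    [0,0,0,0,0,2.8],
    [0,0,0,0,0,2.8],
    [0,0,0,0,0,2.8],
  ],
)

```text
t: 19.48
eef_pos: [500.3, 138.2, 252.6]
tcp_rot: [3.14, 0.002, -0.591]
ft_force: [-8.8, 2.8, 6.5]
opening: 0.46
```

```bash
python3 m.py
```

```text
19.63 Mz [ 0.009 -0.046 -0.013 -0.017] mean -0.017 tau6 0.017 yaw -0.5912
```

Third jump felt. Fourth:

arm_command(
  steps=[
    [0,0,0,0,0,1.5],
    [0,0,0,0,0,3],
    [0,0,0,0,0,4.5],
    [0,0,0,0,0,6],
    [0,0,0,0,0,7.5],
    [0,0,0,0,0,9],
    [0,0,0,0,0,10.5],
    [0,0,0,0,0,11],
    [0,0,0,0,0,11],
    [0,0,0,0,0,11],
  ],
)

```text
t: 20.47
eef_pos: [500.1, 138.4, 252.6]
tcp_rot: [3.14, 0.002, -0.783]
ft_force: [-9.7, 5.7, 7.2]
opening: 0.456
```

```bash
python3 m.py
```

```text
20.62 Mz [0.251 0.278 0.301 0.304] mean 0.284 tau6 0.268 yaw -0.7827
```

arm_command(
  steps=[
    [0,0,0,0,0,0.7],
    [0,0,0,0,0,1.5],
    [0,0,0,0,0,2.2],
    [0,0,0,0,0,2.8],
    [0,0,0,0,0,2.8],
    [0,0,0,0,0,2.8],
  ],
)

```text
t: 21.12
eef_pos: [500.1, 138.4, 252.6]
tcp_rot: [3.14, 0.002, -0.832]
ft_force: [-10.2, 6.3, 7.5]
opening: 0.46
```

```bash
python3 m.py
```

```text
21.27 Mz [0.007 0.016 0.052 0.043] mean 0.029 tau6 0.025 yaw -0.8321
```

Fourth jump felt. Now the fifth and last, in smaller steps at the end.

arm_command(
  steps=[
    [0,0,0,0,0,1.5],
    [0,0,0,0,0,3],
    [0,0,0,0,0,4.5],
    [0,0,0,0,0,6],
    [0,0,0,0,0,7.5],
    [0,0,0,0,0,9],
    [0,0,0,0,0,10.5],
    [0,0,0,0,0,11],
    [0,0,0,0,0,11],
    [0,0,0,0,0,11],
  ],
)

```text
t: 22.1
eef_pos: [500.0, 138.7, 252.6]
tcp_rot: [3.139, 0.002, -1.024]
ft_force: [-11.1, 9.0, 7.7]
opening: 0.46
```

```bash
python3 m.py
```

```text
22.25 Mz [0.228 0.256 0.247 0.296] mean 0.257 tau6 0.276 yaw -1.0237
```

arm_command(
  steps=[
    [0,0,0,0,0,0.7],
    [0,0,0,0,0,1.4],
    [0,0,0,0,0,2],
    [0,0,0,0,0,2.4],
    [0,0,0,0,0,2.4],
    [0,0,0,0,0,2.4],
  ],
)

```text
t: 22.75
eef_pos: [500.0, 138.7, 252.6]
tcp_rot: [3.139, 0.002, -1.066]
ft_force: [-11.2, 9.4, 8.0]
opening: 0.458
```

```bash
python3 m.py
```

```text
22.9 Mz [-0.006  0.02  -0.009  0.051] mean 0.014 tau6 0.016 yaw -1.0662
```

Five jumps felt, over 1.202 rad of turn (5 × 0.24 = 1.20), with the torque near zero. Let go and lift clear.

arm_command(
  steps=[
    [0,0,0,0,0,0],
    [0,0,0,0,0,0],
    [0,0,0,0,0,0],
    [0,0,0,0,0,0],
    [0,0,0,0,0,0],
    [0,0,0,0,0,0],
    [0,0,0,0,0,0],
  ],
  jaw=7.5,
)

```text
t: 23.48
eef_pos: [501.1, 137.9, 252.7]
tcp_rot: [-3.141, -0.0, -1.065]
ft_force: [-0.5, -0.6, -0.1]
opening: 0.787
```

arm_command(
  steps=[
    [0,0,-1,0,0,0],
    [0,0,-3,0,0,0],
    [0,0,-6,0,0,0],
    [0,0,-9,0,0,0],
    [0,0,-12,0,0,0],
    [0,0,-15,0,0,0],
    [0,0,-15,0,0,0],
    [0,0,-15,0,0,0],
    [0,0,-15,0,0,0],
  ],
)

```text
t: 24.23
eef_pos: [500.6, 137.9, 402.7]
tcp_rot: [3.141, -0.0, -1.064]
ft_force: [0.4, -0.3, -1.1]
opening: 0.788
```

```bash
python3 m.py
python3 - <<'E'
from h import *
s=state();print(s['eef_pos'],s['ft_force'],s['opening'])
a=read_camera("wrist");b=read_camera("top")
cv2.imwrite("pics/end.png",np.hstack([cv2.resize(a,(400,300)),cv2.resize(b,(400,300))])[:,:,::-1])
E
```

```text
24.38 Mz [-0.007 -0.056  0.008 -0.007] mean -0.016 tau6 0.0 yaw -1.0644
[500.946486   137.96831211 401.73919109] [ 0.11609486 -0.6683726   0.4746228 ] 0.7887685932981454
```

View pics/end.png

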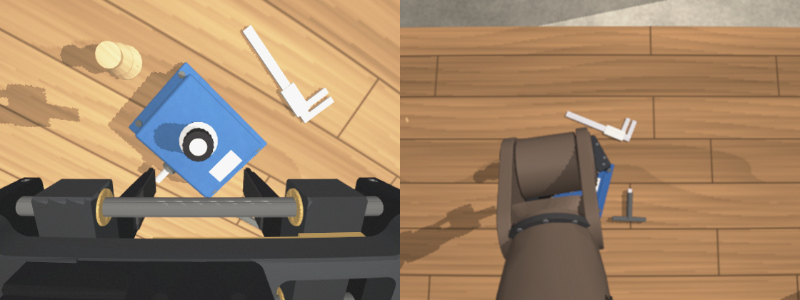

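The gripper is clear. The knob is free at about (198,146) in the wrist half, and the spindle, caliper and chuck key look unmoved.

```bash
python3 -c "
from cell import *;print(job_done())"
```

```text
the job is handed in; nothing more can be done
None
```

I set the knob to the fifth click from its end stop, let go of it and handed the job in at about 24 s of the 72 s allowed.

- **End stop:** turning anticlockwise I felt two jumps. The torque then rose to about 0.37 Nm with no further jump, inside the 0.33–0.42 Nm firm and safe band.
- **Five clicks:** I backed off to near-zero torque, opened the jaws and gripped again at click zero. Clockwise I felt exactly five torque drops, each from about 0.22–0.28 Nm to near zero. The total turn was 1.202 rad, against 5 × 0.24 = 1.20.
- **After letting go:** force and moment are near zero, and the gripper is 150 mm above the knob. In the last picture the caliper, spindle and chuck key look unmoved, judged by eye only.
- **What the checks could not settle:**
  - The rod's 0.25 mm steps are too small for the cameras, so the click count rests on torque and angle.
  - On the way to the stop the torque rose a little unevenly: one small step added only 0.02 Nm.
  - The grip was about 1 mm off-centre, which put up to about 17 N of force on the wrist; the limit is 120 N.

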